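# Push the tag cartridges home and bolt them in

## Task

Push the row of five tag cartridges along the rail as one train, keeping the row together and lifting none of them, until it sits fully home against the red end stop. Then push the orange tab all the way in so that the bolt closes behind the last cartridge. Leave everything else on the shelf where it is.

Things in the scene. Friction and masses are not known exactly. Their poses are not given: they have to be found in the camera images.
- rail_stop (a point): Fixed feed rail: channel lying roughly left-right, on a base 78 by 400 mm. Point: on the channel floor (12 mm above the shelf), on its centreline, at the face of the red end stop (60 mm wide, 40 mm high above the floor). +y runs along the channel from the stop to its open end, 370 mm away; +x across, away from the robot; z up. Channel 45 mm wide; side lips 6 mm thick, 10 mm above the floor.
- cart_green: The green tag cartridge: loose plastic block, about 60 g, 36 mm long along the rail, 42 mm wide, 34 mm high. Origin: centre of its underside, on the channel floor; axes parallel to the rail's. Five, alike but for colour, stand touching in one row in the channel in any colour order, with empty channel before and behind the row.
- cart_yellow: The yellow tag cartridge: loose plastic block, about 60 g, 36 mm long along the rail, 42 mm wide, 34 mm high. Origin: centre of its underside, on the channel floor; axes parallel to the rail's. Five, alike but for colour, stand touching in one row in the channel in any colour order, with empty channel before and behind the row.
- cart_black: The black tag cartridge: loose plastic block, about 60 g, 36 mm long along the rail, 42 mm wide, 34 mm high. Origin: centre of its underside, on the channel floor; axes parallel to the rail's. Five, alike but for colour, stand touching in one row in the channel in any colour order, with empty channel before and behind the row.
- cart_blue: The blue tag cartridge: loose plastic block, about 60 g, 36 mm long along the rail, 42 mm wide, 34 mm high. Origin: centre of its underside, on the channel floor; axes parallel to the rail's. Five, alike but for colour, stand touching in one row in the channel in any colour order, with empty channel before and behind the row.
- cart_white: The white tag cartridge: loose plastic block, about 60 g, 36 mm long along the rail, 42 mm wide, 34 mm high. Origin: centre of its underside, on the channel floor; axes parallel to the rail's. Five, alike but for colour, stand touching in one row in the channel in any colour order, with empty channel before and behind the row.
- bolt_tab (a point): Centre of the outer, robot-side face of the bolt's orange tab (34 mm wide along the rail, 8 thick, 34 to 66 mm above the shelf; this point at 50). Axes as the rail's. Pushed along the rail's +x it slides a bar 12 mm wide, 24 to 34 mm above the shelf, across the channel; the bar's near side is 184 mm from the stop, so it clears only when all five (180 mm) are home.
- bolt (a joint): How far the bolt is pushed in, m: 0 fully drawn (tab face 82 mm from the channel's centreline), 0.045 fully shut at its stop (tab face 37 mm from the centreline). Needs about 3 N and stays where it is left.
- applicator_a: A grey steel ear tag applicator (pliers), 220 mm long, 24 mm high, lying beside one end of the rail; origin under its middle. Leave alone.
- applicator_b: The second grey steel ear tag applicator, like the first, beside the other end. Leave alone.
- pin_jar: A yellow jar of tag pins, 68 mm across, 85 mm high, standing beyond the rail; origin at the centre of its underside. Leave alone.
- cattle_tag: A green cattle tag, about 86 by 62 mm, 10 mm high at its button, lying flat nearer the robot than the rail; origin at its underside. Leave alone.
- pin_punch: A chrome tag pin punch, 135 mm long, 15 mm thick, lying nearer the robot than the rail; origin at its underside. Leave alone.
There are look-alikes about, which are no part of the job. Of the things like the cart_blue, leave any that is brown or pink; of the rest the smaller one is meant.

How it is judged (in metres and radians):
On the way, in this order (a step that is already met when the one before it is completed fails the run):
1. all five cartridges are home against the stop (y of cart_green in the frame of rail_stop between 0.012 and 0.167 m and y of cart_yellow in the frame of rail_stop between 0.012 and 0.167 m and y of cart_black in the frame of rail_stop between 0.012 and 0.167 m and y of cart_blue in the frame of rail_stop between 0.012 and 0.167 m and y of cart_white in the frame of rail_stop between 0.012 and 0.167 m and x of cart_green in the frame of rail_stop between -0.006 and 0.006 m and z of cart_green in the frame of rail_stop between -0.004 and 0.004 m and x of cart_yellow in the frame of rail_stop between -0.006 and 0.006 m and z of cart_yellow in the frame of rail_stop between -0.004 and 0.004 m and x of cart_black in the frame of rail_stop between -0.006 and 0.006 m and z of cart_black in the frame of rail_stop between -0.004 and 0.004 m and x of cart_blue in the frame of rail_stop between -0.006 and 0.006 m and z of cart_blue in the frame of rail_stop between -0.004 and 0.004 m and x of cart_white in the frame of rail_stop between -0.006 and 0.006 m and z of cart_white in the frame of rail_stop between -0.004 and 0.004 m), for 0.2 s.
2. the bolt is pushed shut behind them (value of joint bolt above 0.04 m), for 0.2 s.
At the end, for the whole second after the job is handed in: All five cartridges stand flat in the channel, packed against the stop (the last one's centre within 5 mm of its home place 162 mm from the stop), at rest, and the bolt is in by more than 40 of its 45 mm (all of step 1 and value of joint bolt above 0.04 m and linear speed of each of cart_green, cart_yellow, cart_black, cart_blue, cart_white below 0.01 m/s); the robot touches nothing.
It fails at once if a cartridge is lifted (10 mm) or tipped over (z of any of cart_green, cart_yellow, cart_black, cart_blue, cart_white in the frame of rail_stop above 0.01 m or angle between any of cart_green, cart_yellow, cart_black, cart_blue, cart_white's own z axis and vertical above 0.4 rad).
It fails at once if the row comes apart: gaps of more than 20 mm in all (distance between cart_green and cart_yellow above 0.164 m or distance between any of cart_green, cart_yellow and cart_black above 0.164 m or distance between any of cart_green, cart_yellow, cart_black and cart_blue above 0.164 m or distance between any of cart_green, cart_yellow, cart_black, cart_blue and cart_white above 0.164 m).
It fails at once if an applicator, the jar, the loose tag or the punch is moved by more than 20 mm (distance of any of applicator_a, applicator_b, pin_jar, cattle_tag, pin_punch from where it was at the start of the episode above 0.02 m).
It also fails if it takes over 42 s, if anything falls off the work surface, if the arm or the gripper's body presses on something with over 40 N, if the wrist force passes 120 N, or if a joint passes its speed limit or range.

## Robot

A 6-joint arm with a two-finger parallel gripper is mounted at the origin on the work surface. World frame = base frame: x ahead of the robot, y to its left, z up, the work surface at z = 0. Lengths are in mm, angles in rad, forces in N, time in s.
With the tool pointing down it reaches from about 350 to 775 mm from the base axis. Payload 7.3 kg.
Tool frame: the origin (TCP) lies on the centre line of the jaws, within the pads' length; the fingertips stand 25 mm ahead of it and the grasp point (between the pads) lies 6 mm ahead of it; z points along the fingers, y is the line along which they close (so a half turn about z gives the same grasp; the last joint's range is limited). The gripper opens to 92 mm and grips with 3 to 60 N. Pads are 19 mm wide; open, the fingers measure 130 mm over their backs; the gripper's body (75 mm by 190 mm) begins 47 mm behind the grasp point.
Start: joints at [-1.454, 0.342, 1.524, -0, 1.275, -0.146], TCP at [136.409, -506.986, 251.741] pointing down, gripper open.
Joint ranges: [-2.53, 2.53], [-0.77, 2.02], [0.04, 2.7], [-1, 4.14], [0.28, 2.66], [-3.11, 3.11]. Speed limits (rad/s): [2.57, 2.57, 3.14, 3.14, 3.14, 3.14].

## Interface

Orientations are given as a rotation vector (axis times angle).
In Python, from rig import read_state, get_image, sign_off gives the robot as it stands.
- The arm moves only by the tool step_arm, never from a script. Its argument "commands" is a list of rows, each a list of 3 entries, a list of its own where there are three numbers: the shift along the tool's x, y, z in mm, then the turn, a rotation vector about the tool's x, y, z in degrees, then the finger opening in mm, from 0 to 91.8. In form: [[[dx, dy, dz], [rx, ry, rz], grip], ...]. A call has 1 to 20 rows; each row is the pose to reach, as a shift and turn from the pose commanded when the call began, along the tool's axes at that moment; what a row does not reach only later rows make up. A row lasts 1/10 s, in which the tool goes at most 50 mm and 8.59 degrees, less where a joint would pass 70% of its speed; a pose out of reach is approached as far as the arm can. A call with a gripper value outside its range is refused whole. The fingers move at their own pace and stop on an object; "grip_force" is the grip in N (left out, the last holds). Time passes only in rows, so rows that repeat a pose let the fingers close. It gives the time, the measured TCP pose, the force, the opening and the grip force at its end, in the units of the state.
- read_state(): the state, without advancing time (a new reading comes with each control period).
- get_image(name): name is "side" or "top" or "wrist"; returns a dict with "pixels" (480x640x3 uint8, blue, green, red), "depth" (480x640 float32, mm along the optical axis (not along the pixel's ray), 0 where there is no reading), "fov_y" (degrees; the focal length in pixels is half the picture's height over the tangent of half this angle, whatever the lens; pixels are square), "cx", "cy" (the principal point, pixels), "rvec" (rotation vector, rad) and "tvec" (3), from world to camera coordinates, as OpenCV has them; the wrist camera has in their place "tool_from_camera" (4x4, takes a point from camera to tool coordinates, whose origin is the TCP and whose axes are the flange's). Camera axes: x right, y down, z forward; pixel columns grow to the right and rows downward; lengths in mm; the calibration is good to about 2 mm. A picture is of the moment at which its call begins: read the wrist's pose just before it.
- sign_off(): hands the job in; it is judged then, once.
The state is a dict: "clock": time; "joint_positions": joint angles; "joint_vel": joint speeds; "joint_torque": joint torques, N m; "eef_pos": TCP position; "orientation": TCP orientation; "force": force on the tool from outside, world axes, zero at the start; "torque": the same for the moment, N m; "gripper_width": finger opening in mm; "gripper_force": force on a finger pad.
Only numpy, scipy, OpenCV 4.12 (cv2) and the standard library are available. Lean on these libraries where they do the work, as an engineer would, in place of code of your own. Each camera call takes 0.05 s, during which the arm holds its last target. There are 200 camera calls.

## Working session

There is one attempt and no reset: what is moved stays moved. The work goes in short steps, Python scripts to look and compute and a tool call to move; the robot and the scene stay as the last step left them, time stands still between calls to the robot, and variables do not carry over. Pictures are saved under pics/ and viewed, at most 10 in all, crops included, and the job is handed in when it is done.

Besides the shell and the picture viewer there is one more tool, called after ">>>" by a JSON object that holds its "name" and its "arguments". step_arm: Moves the arm, as the interface text tells. Its arguments: {"type":"object","properties":{"commands":{"type":"array"},"grip_force":{"type":"number"}},"required":["commands"]}

```bash
mkdir -p pics; cat > h.py <<'E'
import numpy as np, cv2
from rig import read_state, get_image, sign_off
def K(im):
    f=240/np.tan(np.radians(im["fov_y"])/2); return f,im["cx"],im["cy"]
def cam(im,s=None):
    if "rvec" in im:
        R=cv2.Rodrigues(np.array(im["rvec"],float))[0]; t=np.array(im["tvec"],float).ravel()
        return R.T,-R.T@t
    T=np.array(im["tool_from_camera"]); Rt=cv2.Rodrigues(np.array(s["orientation"],float))[0]
    return Rt@T[:3,:3], Rt@T[:3,3]+np.array(s["eef_pos"])
def plane(im,u,v,z,s=None):
    f,cx,cy=K(im);R,c=cam(im,s); d=R@np.array([(u-cx)/f,(v-cy)/f,1]); return c+d*(z-c[2])/d[2]
def cloud(im,s=None):
    f,cx,cy=K(im);R,c=cam(im,s);v,u=np.mgrid[:480,:640];d=im["depth"]
    return np.stack([(u-cx)/f*d,(v-cy)/f*d,d],-1)@R.T+c
E
python3 - <<'E'
from h import *
import pickle
s=read_state();print(s)
for n in("top","side"):
    im=get_image(n);cv2.imwrite(f"pics/{n}0.png",im["pixels"]);pickle.dump(im,open(n+"0.pkl","wb"))
    print(n,im["fov_y"],cam(im)[1],cam(im)[0][:,2])
E
```

```text
{'clock': 0.0, 'joint_positions': array([-1.45399900e+00,  3.42695711e-01,  1.52502650e+00, -3.93062860e-06,
        1.27536084e+00, -1.46024342e-01]), 'joint_vel': array([-1.63787357e-04,  8.85369500e-04, -2.07635329e-03,  2.36526629e-03,
        8.38708590e-05,  8.50668332e-04]), 'joint_torque': array([ 5.59446198e-04, -4.31247389e+01, -2.44220996e+01,  7.17154378e-02,
        5.60637563e-02, -1.50032861e-04]), 'eef_pos': array([ 136.36360042, -506.60481506,  251.05563007]), 'orientation': array([-3.11302821e+00, -4.11458635e-01, -2.82924775e-05]), 'force': array([ 0.20487035, -0.5135831 , -0.26107705]), 'torque': array([-0.03405364,  0.05214634, -0.00256802]), 'gripper_force': 0.0, 'gripper_width': 92.058493326406}
top 44.70140051258671 [ 373.01440349   -4.09708111 1224.64565422] [ 0.18252358 -0.01717295 -0.98305149]
side 55.28374455388663 [319.29619944 611.35177676 736.15261472] [ 0.27036991 -0.63837518 -0.72067832]
```

View pics/top0.png

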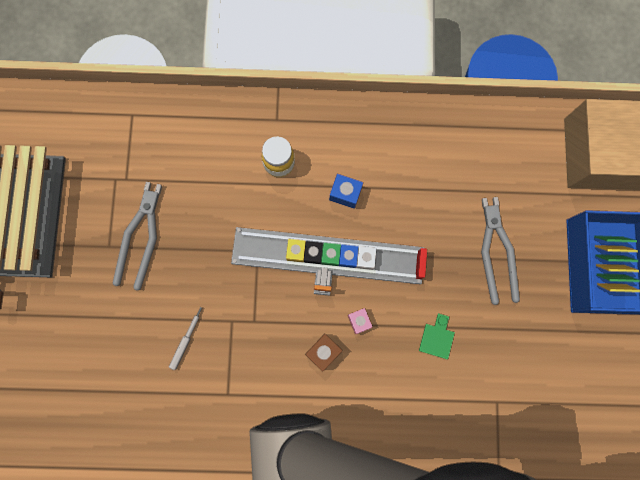

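View pics/side0.png

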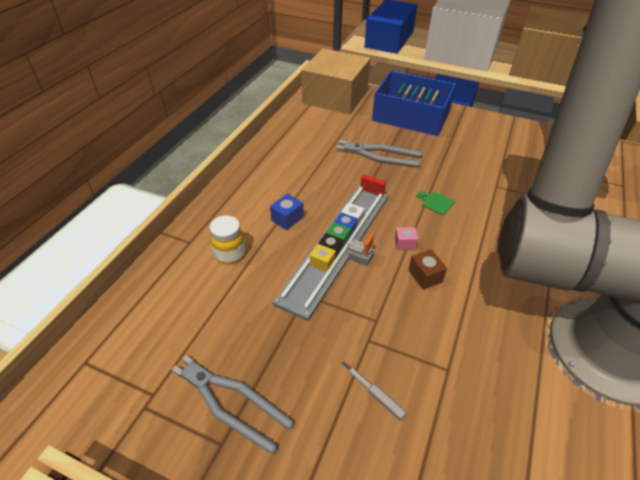

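The top view shows the row yellow (296,249), black (313,251), green (331,253), blue (349,255) and white (367,257). The red stop is at (422,263) and the orange tab at (323,288). There are two blue blocks, one in the row at (349,255) and one loose at (347,190). The loose one is larger, so the smaller one in the channel is cart_blue. Brown (323,352) and pink (360,321) are to be left alone.

```bash
python3 - <<'E'
from h import *
import pickle
im=pickle.load(open("top0.pkl","rb"));p=im["pixels"];P=cloud(im)
cv2.imwrite("pics/crop0.png",cv2.resize(p[170:310,220:440],None,fx=3.6,fy=3.6,interpolation=cv2.INTER_CUBIC))
hsv=cv2.cvtColor(p,cv2.COLOR_BGR2HSV)
roi=np.zeros((480,640),bool);roi[215:300,225:440]=1
def m(lo,hi):return roi&(cv2.inRange(hsv,np.array(lo),np.array(hi))>0)
M={"red":m((0,180,90),(5,255,255))|m((176,180,90),(180,255,255)),"yel":m((24,150,120),(33,255,255)),"grn":m((45,100,50),(80,255,255)),"blu":m((105,150,60),(125,255,255)),"org":m((6,190,120),(17,255,255))&(np.mgrid[:480,:640][0]>278)&(abs(np.mgrid[:480,:640][1]-323)<14)}
for k,mm in M.items():
    q=P[mm];z=np.percentile(q[:,2],90);t=q[q[:,2]>z-6]
    r=cv2.minAreaRect(t[:,:2].astype(np.float32));print(k,mm.sum(),"ztop",z.round(1),"rect",np.round(r[0],1),np.round(r[1],1),round(r[2],1), "mean",t.mean(0).round(1))
# dims of rail footprint: points z 5..30 in roi
q=P[roi&(P[...,2]>8)&(P[...,2]<30)];r=cv2.minAreaRect(q[:,:2].astype(np.float32));print("rail",r)
# loose blue
l=np.zeros((480,640),bool);l[170:212,325:368]=1
q=P[l&(P[...,2]>15)];print("loose blue",np.percentile(q[:,2],90),cv2.minAreaRect(q[q[:,2]>np.percentile(q[:,2],90)-5][:,:2].astype(np.float32)))
E
```

```text
red 259 ztop 56.3 rect [ 538.  -225.1] [14. 57.] 86.1 mean [ 538.6 -225.3   54.1]
yel 239 ztop 50.9 rect [557.3  33.3] [34.7 40. ] 84.9 mean [556.6  33.1  48.2]
grn 287 ztop 50.3 rect [471.7 -31.1] [ 36.3 201.4] 84.9 mean [550.7 -38.3  52.7]
blu 269 ztop 50.7 rect [468.4 -51.9] [ 39.  209.7] 73.9 mean [546.4 -73.9  64.4]
org 10 ztop 70.0 rect [477.1 -18.1] [17.9  0. ] -94.6 mean [477.1 -18.1  70. ]
rail ((548.6605224609375, -52.032196044921875), (173.83981323242188, 444.1306457519531), 3.933931827545166)
loose blue 52.36165559253591 ((547.2236938476562, -25.430313110351562), (58.03837203979492, 346.19000244140625), 73.50139617919922)
```

View pics/crop0.png

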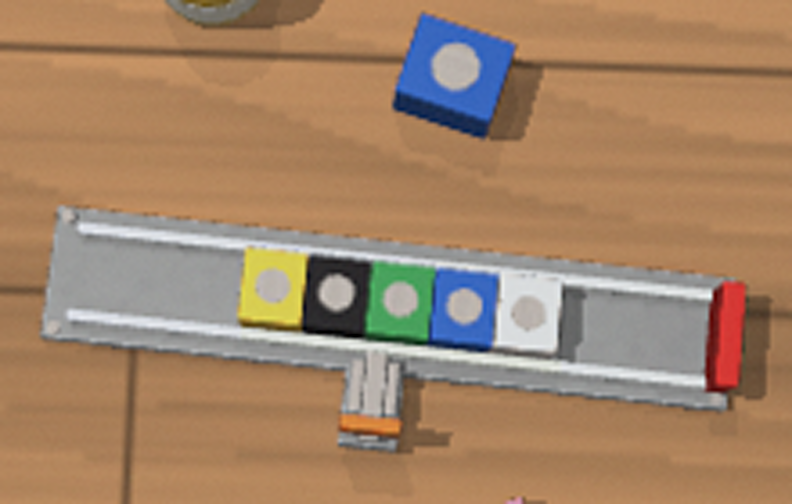

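The crop shows the small blue block in the row at crop (463,305), with white to its right. The larger loose blue block is off the rail at crop (455,65). The bolt is fully drawn, with the orange tab at crop (370,425).

```bash
cat > rail.py <<'E'
from h import *
import pickle
im=pickle.load(open("top0.pkl","rb"))
c=lambda x,y,z:plane(im,220+x/3.6-.36,170+y/3.6-.36,z)
Y=c(273,286,46);W=c(528,312,46)
ey=(Y-W)/np.linalg.norm(Y-W);ex=np.array([ey[1],-ey[0],0])
S=c(711,332,52)   # stop: left (+y) top edge middle
T=c(370,419,66)
if __name__=="__main__":
    print("Y",Y,"W",W,"len",np.linalg.norm(Y-W),"(144)","ey",ey)
    for n,q in (("stop",S),("tab top",T),("open end",c(55,275,12)),("bk",c(337,293,46)),("gr",c(400,299,46)),("bl",c(463,305,46))):
        print(n,q.round(1),"rel W along/across",((q-W)@ey).round(1),((q-W)@ex).round(1))
    side=pickle.load(open("side0.pkl","rb"));f,cx,cy=K(side);R,cc=cam(side)
    for n,q in(("Y",Y),("S",S),("T",T)):
        v=R.T@(q-cc);print(n,"side px",(f*v[:2]/v[2]+[cx,cy]).round(1))
    s=read_state();Rt=cv2.Rodrigues(s["orientation"])[0]
    tgt=Y+ey*60; tgt[2]=150
    print("target",tgt,"tool shift",Rt.T@(tgt-s["eef_pos"]))
    ye=Rt.T@ex; print("ex in tool",ye,"turn z so tool y || +-ex: ",np.degrees(np.arctan2(-ye[0],ye[1])), s["joint_positions"])
E
python3 rail.py
```

```text
Y [558.07328636  33.18831159  46.        ] W [ 547.96288064 -111.88617945   46.        ] len 145.42636712297218 (144) ey [0.06952251 0.99758038 0.        ]
stop [ 539.1 -215.    52. ] rel W along/across -103.5 -1.7
tab top [482.5 -23.8  66. ] rel W along/across 83.4 -71.4
open end [565.7 161.4  12. ] rel W along/across 273.8 -1.3
bk [555.3  -3.2  46. ] rel W along/across 108.9 -0.3
gr [553. -39.  46.] rel W along/across 73.0 -0.0
bl [550.8 -74.9  46. ] rel W along/across 37.1 0.2
Y side px [322.7 251.6]
S side px [371.7 180.9]
T side px [368.  237.2]
target [562.24463681  93.04313458 150.        ] tool shift [ 567.0101152  -468.32159519  101.88932655]
ex in tool [ 9.45269460e-01  3.26290647e-01 -2.48547008e-04] turn z so tool y || +-ex:  -70.95621256798822 [-1.45398185e+00  3.42641026e-01  1.52488644e+00  7.48056570e-06
  1.27544435e+00 -1.45986028e-01]
```

>>> {"name": "step_arm", "arguments": {"commands": [[[567,-468,40],[0,0,-71],0],[[567,-468,40],[0,0,-71],0],[[567,-468,40],[0,0,-71],0],[[567,-468,40],[0,0,-71],0],[[567,-468,40],[0,0,-71],0],[[567,-468,40],[0,0,-71],0],[[567,-468,40],[0,0,-71],0],[[567,-468,40],[0,0,-71],0],[[567,-468,40],[0,0,-71],0],[[567,-468,40],[0,0,-71],0],[[567,-468,40],[0,0,-71],0],[[567,-468,40],[0,0,-71],0],[[567,-468,40],[0,0,-71],0],[[567,-468,40],[0,0,-71],0],[[567,-468,40],[0,0,-71],0],[[567,-468,40],[0,0,-71],0],[[567,-468,40],[0,0,-71],0],[[567,-468,40],[0,0,-71],0],[[567,-468,40],[0,0,-71],0]]}}

```text
clock: 2.0
eef_pos: [561.9, 91.1, 211.9]
orientation: [2.298, 2.142, -0.0]
force: [-0.8, 0.9, 0.8]
gripper_width: 0.2
gripper_force: 0.0
```

```bash
python3 - <<'E'
from rail import *
s=read_state();im=get_image("wrist");cv2.imwrite("pics/w1.png",im["pixels"]);pickle.dump((s,im),open("w1.pkl","wb"))
Rt=cv2.Rodrigues(s["orientation"])[0];print(s["clock"],s["eef_pos"],s["gripper_width"],s["force"],"\n",Rt.round(3),"ex",ex,np.array(im["tool_from_camera"]).round(2))
f,cx,cy=K(im);R,cc=cam(im,s)
for n,q in(("Y",Y),("T",T),("W",W)):
    v=R.T@(q-cc);print(n,(f*v[:2]/v[2]+[cx,cy]).round(1))
E
```

```text
2.0 [561.91238013  91.12976884 211.87408322] 0.16366924347977455 [-0.77688443  0.93592657  0.83348327] 
 [[ 0.07   0.998 -0.   ]
 [ 0.998 -0.07  -0.   ]
 [-0.    -0.    -1.   ]] ex [ 0.99758038 -0.06952251  0.        ] [[   0.     -0.95   -0.3    83.15]
 [   1.      0.     -0.      0.96]
 [   0.     -0.3     0.95 -133.09]
 [   0.      0.      0.      1.  ]]
Y [312.7 282.8]
T [236.4 352.5]
W [312.8 407.7]
```

View pics/w1.png

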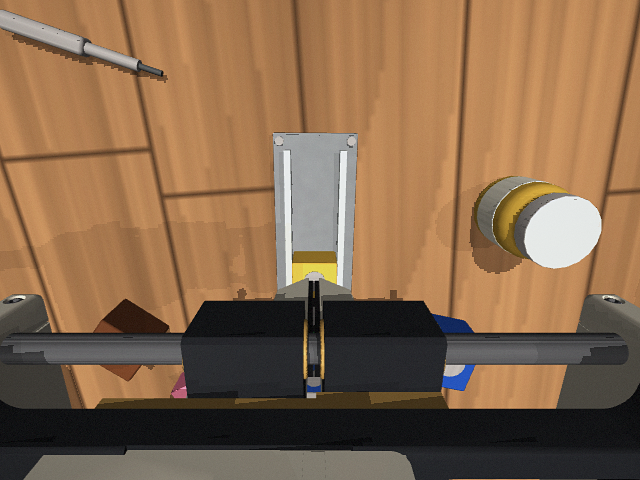

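The wrist view shows the rail vertical and centred at column 314. Yellow's back edge is at about (314,263), and the space behind it is clear. The jar at (540,225) is well off to the side. I'll descend behind yellow.

>>> {"name": "step_arm", "arguments": {"commands": [[[0,0,40],[0,0,0],0],[[0,0,80],[0,0,0],0],[[0,0,120],[0,0,0],0],[[0,0,145],[0,0,0],0],[[0,0,158],[0,0,0],0],[[0,0,160],[0,0,0],0],[[0,0,160],[0,0,0],0]]}}

```text
clock: 2.75
eef_pos: [563.0, 91.9, 52.6]
orientation: [2.296, 2.142, 0.002]
force: [1.0, 0.2, 0.1]
gripper_width: 0.5
gripper_force: 0.0
```

>>> {"name": "step_arm", "arguments": {"commands": [[[-4,0,0],[0,0,0],0],[[-8,0,0],[0,0,0],0],[[-12,0,0],[0,0,0],0],[[-16,0,0],[0,0,0],0],[[-20,0,0],[0,0,0],0],[[-24,0,0],[0,0,0],0],[[-27,0,0],[0,0,0],0],[[-30,0,0],[0,0,0],0],[[-33,0,0],[0,0,0],0],[[-36,0,0],[0,0,0],0],[[-39,0,0],[0,0,0],0],[[-42,0,0],[0,0,0],0],[[-45,0,0],[0,0,0],0],[[-48,0,0],[0,0,0],0]]}}

```text
clock: 4.15
eef_pos: [559.0, 44.1, 51.7]
orientation: [2.297, 2.144, -0.0]
force: [-0.1, 2.4, 0.4]
gripper_width: 0.3
gripper_force: 0.9
```

```bash
python3 - <<'E'
from rail import *
s=read_state();print(s["eef_pos"],s["force"],"along from W0",(s["eef_pos"]-W)@ey,"across",(s["eef_pos"]-W)@ex)
a=get_image("side")["pixels"];cv2.imwrite("pics/s2.png",cv2.resize(a[130:330,260:440],None,fx=3,fy=3))
E
```

```text
[559.01447583  44.10023434  51.66948843] [-0.09254789  2.36424702  0.41492873] along from W0 156.37732104791624 across 0.18028792528123616
```

View pics/s2.png

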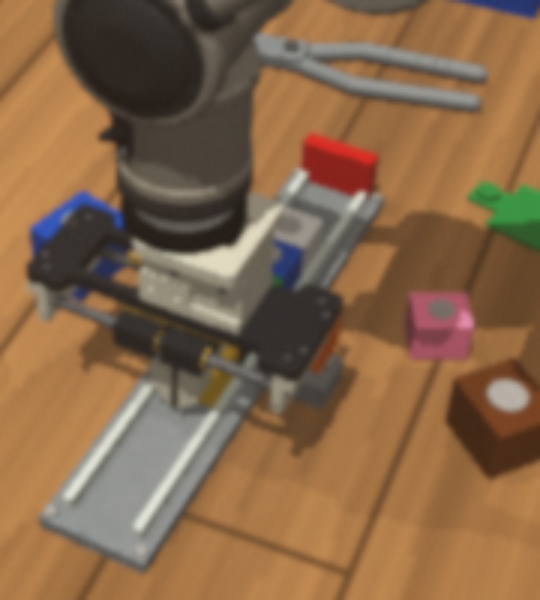

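Crop of the side view: the fingers are behind yellow in the channel, and the white and blue cartridges are still in line ahead (crop (300,225) and (285,262)). The steady push is about 2.4 N, with roughly 70 mm to go.

>>> {"name": "step_arm", "arguments": {"commands": [[[-3,0,0],[0,0,0],0],[[-6,0,0],[0,0,0],0],[[-9,0,0],[0,0,0],0],[[-12,0,0],[0,0,0],0],[[-15,0,0],[0,0,0],0],[[-18,0,0],[0,0,0],0],[[-21,0,0],[0,0,0],0],[[-24,0,0],[0,0,0],0],[[-27,0,0],[0,0,0],0],[[-30,0,0],[0,0,0],0],[[-33,0,0],[0,0,0],0],[[-36,0,0],[0,0,0],0],[[-39,0,0],[0,0,0],0],[[-42,0,0],[0,0,0],0],[[-45,0,0],[0,0,0],0],[[-48,0,0],[0,0,0],0],[[-51,0,0],[0,0,0],0],[[-54,0,0],[0,0,0],0],[[-57,0,0],[0,0,0],0],[[-60,0,0],[0,0,0],0]]}}

```text
clock: 6.2
eef_pos: [554.9, -15.8, 51.7]
orientation: [2.297, 2.144, -0.0]
force: [-0.5, 0.7, -0.2]
gripper_width: 1.0
gripper_force: 0.7
```

>>> {"name": "step_arm", "arguments": {"commands": [[[-1,0,0],[0,0,0],0],[[-2,0,0],[0,0,0],0],[[-3,0,0],[0,0,0],0],[[-4,0,0],[0,0,0],0]]}}

```text
clock: 6.6
eef_pos: [554.7, -19.5, 51.7]
orientation: [2.296, 2.144, -0.0]
force: [-0.8, 1.5, -1.7]
gripper_width: 0.7
gripper_force: 0.7
```

Small steps from here, watching for the force to rise at the stop.

>>> {"name": "step_arm", "arguments": {"commands": [[[-1,0,0],[0,0,0],0],[[-2,0,0],[0,0,0],0],[[-3,0,0],[0,0,0],0]]}}

```text
clock: 6.9
eef_pos: [554.5, -22.6, 51.7]
orientation: [2.296, 2.144, -0.0]
force: [0.5, 1.0, -1.5]
gripper_width: -0.0
gripper_force: 0.7
```

>>> {"name": "step_arm", "arguments": {"commands": [[[-1,0,0],[0,0,0],0],[[-2,0,0],[0,0,0],0]]}}

```text
clock: 7.1
eef_pos: [554.3, -24.6, 51.7]
orientation: [2.296, 2.144, -0.0]
force: [0.2, 1.5, -0.9]
gripper_width: 0.2
gripper_force: 0.7
```

>>> {"name": "step_arm", "arguments": {"commands": [[[-1,0,0],[0,0,0],0],[[-2,0,0],[0,0,0],0]]}}

```text
clock: 7.3
eef_pos: [554.2, -26.6, 51.7]
orientation: [2.297, 2.144, -0.0]
force: [1.0, 1.9, -1.3]
gripper_width: 0.4
gripper_force: 0.7
```

>>> {"name": "step_arm", "arguments": {"commands": [[[-1,0,0],[0,0,0],0],[[-2,0,0],[0,0,0],0]]}}

```text
clock: 7.5
eef_pos: [554.2, -26.9, 51.8]
orientation: [-2.296, -2.142, -0.003]
force: [1.4, 13.6, -0.3]
gripper_width: 0.3
gripper_force: 7.0
```

>>> {"name": "step_arm", "arguments": {"commands": [[[-1,0,0],[0,0,0],0]]}}

```text
clock: 7.6
eef_pos: [554.2, -26.9, 51.8]
orientation: [-2.296, -2.141, -0.005]
force: [2.5, 18.3, 0.2]
gripper_width: 0.2
gripper_force: 9.2
```

>>> {"name": "step_arm", "arguments": {"commands": [[[-1,0,0],[0,0,0],0]]}}

```text
clock: 7.7
eef_pos: [554.2, -27.0, 51.8]
orientation: [-2.295, -2.14, -0.006]
force: [2.7, 22.6, 0.7]
gripper_width: 0.8
gripper_force: 11.5
```

>>> {"name": "step_arm", "arguments": {"commands": [[[-1,0,0],[0,0,0],0]]}}

```text
clock: 7.8
eef_pos: [554.2, -27.1, 51.9]
orientation: [-2.295, -2.14, -0.008]
force: [5.0, 27.2, 2.0]
gripper_width: 0.3
gripper_force: 13.7
```

The force rises sharply with no further motion, so the row is home. I'll back off, lift clear and look.

>>> {"name": "step_arm", "arguments": {"commands": [[[5,0,0],[0,0,0],0],[[15,0,0],[0,0,0],0],[[30,0,0],[0,0,0],0],[[30,0,-40],[0,0,0],0],[[30,0,-90],[0,0,0],0],[[30,-50,-90],[0,0,0],0],[[10,-100,-90],[0,0,0],0],[[3,-128,-90],[0,0,0],0],[[3,-128,-90],[0,0,0],0]]}}

```text
clock: 8.7
eef_pos: [422.2, -19.2, 141.6]
orientation: [-2.295, -2.141, 0.004]
force: [0.4, -0.2, -0.3]
gripper_width: 0.4
gripper_force: 0.0
```

```bash
python3 - <<'E'
from rail import *
s=read_state();im=get_image("side");a=im["pixels"];cv2.imwrite("pics/s3.png",cv2.resize(a[130:330,260:460],None,fx=3,fy=3))
print(s["clock"],s["eef_pos"],s["force"],"along W0",(s["eef_pos"]-W)@ey,"(tab ~",(T-W)@ey,"/85.6) across",(s["eef_pos"]-W)@ex)
t=pickle.load(open("top0.pkl","rb"))
for n,u,v in(("brown",323,352),("pink",360,321)):print(n,plane(t,u,v,45))
w=get_image("wrist");cv2.imwrite("pics/w3.png",w["pixels"])
f,cx,cy=K(im);R,cc=cam(im)
E
```

```text
8.7 [422.22825409 -19.20380829 141.64984621] [ 0.4186373  -0.17953614 -0.29559101] along W0 83.7167287962069 (tab ~ 83.37093172843986 /85.6) across -131.87390779055255
brown [353.81642397 -29.21399791  45.        ]
pink [ 416.83207479 -101.48965588   45.        ]
```

View pics/s3.png

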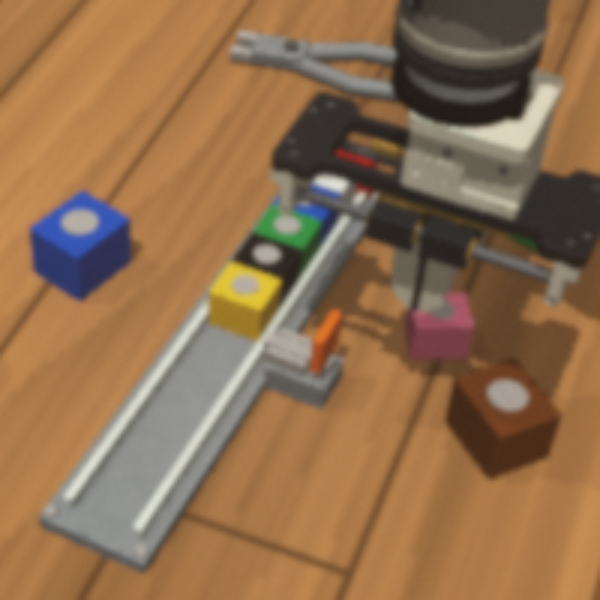

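View pics/w3.png

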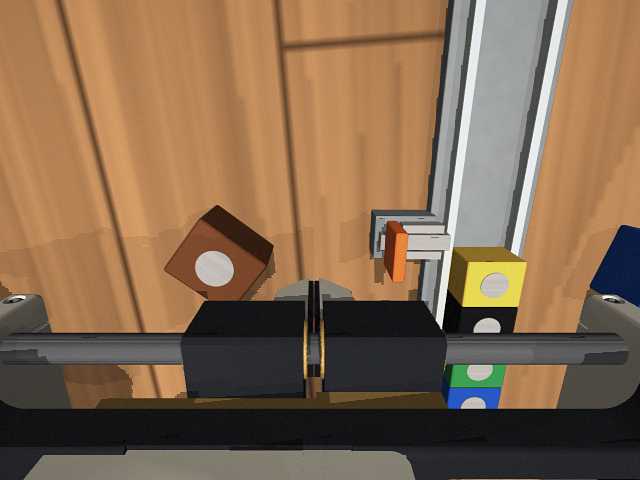

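The side view shows all five packed up to the stop with the channel behind yellow empty. The wrist view has the tab at (398,252) with a clear approach, and brown at (215,260) is to the left. I'll shift 12 mm toward the tab and descend in front of it, then push.

>>> {"name": "step_arm", "arguments": {"commands": [[[1,12,0],[0,0,0],0],[[1,12,35],[0,0,0],0],[[1,12,65],[0,0,0],0],[[1,12,74],[0,0,0],0],[[1,12,74],[0,0,0],0]]}}

```text
clock: 9.3
eef_pos: [438.6, -19.2, 66.7]
orientation: [-2.295, -2.143, 0.002]
force: [-0.6, -0.1, 0.7]
gripper_width: 0.2
gripper_force: 0.0
```

>>> {"name": "step_arm", "arguments": {"commands": [[[0,4,0],[0,0,0],0],[[0,8,0],[0,0,0],0],[[0,12,0],[0,0,0],0],[[0,16,0],[0,0,0],0],[[0,20,0],[0,0,0],0],[[0,24,0],[0,0,0],0],[[0,28,0],[0,0,0],0],[[0,32,0],[0,0,0],0]]}}

```text
clock: 10.1
eef_pos: [470.3, -21.7, 67.7]
orientation: [-2.296, -2.143, 0.001]
force: [-1.9, -0.5, 2.9]
gripper_width: 0.6
gripper_force: 1.5
```

>>> {"name": "step_arm", "arguments": {"commands": [[[0,3,0],[0,0,0],0],[[0,6,0],[0,0,0],0],[[0,9,0],[0,0,0],0],[[0,12,0],[0,0,0],0],[[0,15,0],[0,0,0],0],[[0,18,0],[0,0,0],0],[[0,21,0],[0,0,0],0],[[0,24,0],[0,0,0],0]]}}

```text
clock: 10.9
eef_pos: [494.5, -23.5, 67.6]
orientation: [2.297, 2.144, -0.0]
force: [-2.8, -1.2, 1.5]
gripper_width: 0.2
gripper_force: 1.4
```

>>> {"name": "step_arm", "arguments": {"commands": [[[0,1,0],[0,0,0],0],[[0,2,0],[0,0,0],0]]}}

```text
clock: 11.1
eef_pos: [496.3, -23.5, 67.6]
orientation: [-2.296, -2.144, 0.0]
force: [-2.8, -1.9, 1.6]
gripper_width: 0.5
gripper_force: 1.3
```

>>> {"name": "step_arm", "arguments": {"commands": [[[0,1,0],[0,0,0],0],[[0,2,0],[0,0,0],0]]}}

```text
clock: 11.3
eef_pos: [498.2, -23.7, 67.7]
orientation: [-2.297, -2.144, 0.0]
force: [-3.0, -2.1, 0.1]
gripper_width: 0.2
gripper_force: 1.3
```

>>> {"name": "step_arm", "arguments": {"commands": [[[0,1,0],[0,0,0],0],[[0,2,0],[0,0,0],0]]}}

```text
clock: 11.5
eef_pos: [499.5, -23.8, 67.6]
orientation: [-2.295, -2.143, 0.002]
force: [-7.4, -2.5, 5.6]
gripper_width: 0.6
gripper_force: 3.9
```

>>> {"name": "step_arm", "arguments": {"commands": [[[0,1,0],[0,0,0],0],[[0,2,0],[0,0,0],0],[[0,3,0],[0,0,0],0]]}}

```text
clock: 11.8
eef_pos: [499.7, -23.7, 67.5]
orientation: [-2.292, -2.14, 0.009]
force: [-18.7, -3.6, 15.0]
gripper_width: 0.4
gripper_force: 9.3
```

>>> {"name": "step_arm", "arguments": {"commands": [[[0,-5,0],[0,0,0],0],[[0,-25,0],[0,0,0],0],[[0,-45,0],[0,0,0],0],[[0,-50,-40],[0,0,0],0],[[0,-50,-90],[0,0,0],0],[[0,-90,-130],[0,0,0],0],[[0,-90,-130],[0,0,0],0]]}}

```text
clock: 12.5
eef_pos: [413.4, -17.5, 201.5]
orientation: [2.292, 2.14, 0.007]
force: [0.4, -0.3, -0.2]
gripper_width: 0.1
gripper_force: 0.0
```

```bash
python3 - <<'E'
from rail import *
a=get_image("side")["pixels"];cv2.imwrite("pics/s4.png",cv2.resize(a[150:310,260:460],None,fx=4,fy=3.75))
w=get_image("wrist")["pixels"];cv2.imwrite("pics/w4.png",w)
E
```

```text
(no output)
```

View pics/w4.png

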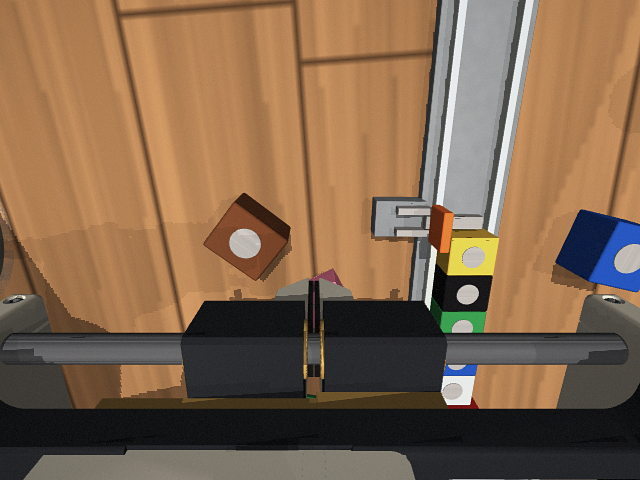

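View pics/s4.png

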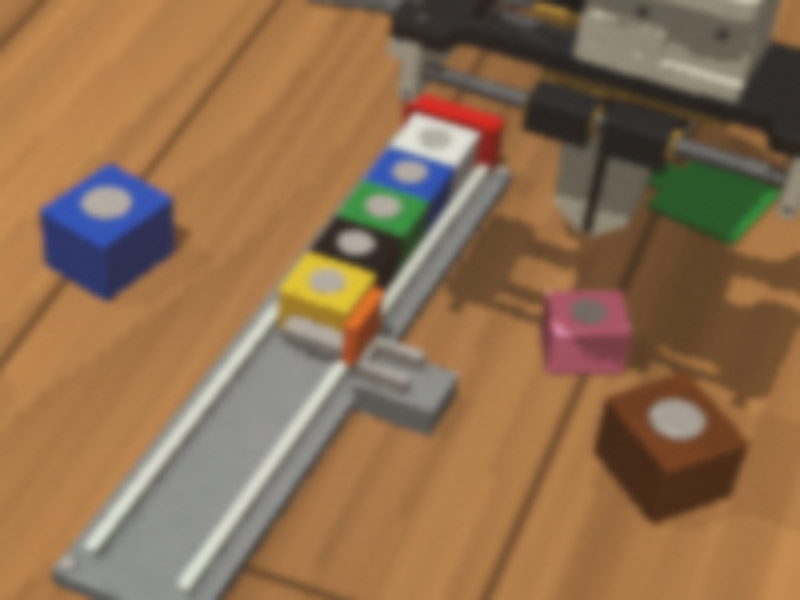

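The bolt bar lies across the channel right behind yellow (side crop (315,335)), and the tab is in at the rail (360,330). The five cartridges are packed against the red stop, and the gripper is clear of everything.

```bash
python3 -c "
from rig import sign_off
print(sign_off())"
```

```text
the job is handed in; nothing more can be done
None
```

The job is handed in at about 12.5 s: all five cartridges are packed against the red stop and the bolt is pushed in to its stop behind yellow, with no other object touched. The sign-off returned no verdict.

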